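# Stand a bottle on the inspection pedestal and hold the enabling paddle at mid travel

## Robot

A 6-joint arm with a two-finger parallel gripper is mounted at the origin on a cart in front of the work surface, level with it; the furniture and walls round the work are solid. World frame = base frame: x ahead of the robot, y to its left, z up, the work surface at z = 0. Lengths are in m, angles in degrees, forces in N, time in s.
With the tool pointing down it reaches from about 0.4 to 0.825 m from the base axis. Payload 7 kg.
Tool frame: the origin (TCP) lies midway between the tips of the shut fingers; the grasp point (between the pads) lies 19 mm behind it; z points along the fingers, y is the line along which they close (so a half turn about z gives the same grasp; the last joint's range is limited). The gripper opens to 88 mm and grips with 3 to 60 N. Pads are 19 mm wide; open, the fingers measure 130 mm over their backs; the gripper's body (78 mm by 193 mm) begins 47 mm behind the grasp point.
Start: joints at [87.21, 20.546, 0.682, 0, -70.136, -16.507], TCP at [0.223, 0.637, 0.227] pointing down, gripper open.
Joint ranges: [-176.03, 176.03], [-82.01, 121.73], [-58.28, 71.71], [-173.87, 95.51], [-174.79, -0.11], [-173.66, 173.66]. Speed limits (degrees/s): [136.94, 136.94, 172.46, 180, 180, 180].

## Interface

Orientations are given as [roll, pitch, yaw] about the fixed x, y, z axes, in that order (R = Rz(yaw) Ry(pitch) Rx(roll)).
In Python, from plant import ctrl gives the robot as it stands. The module is installed in compiled form; this text tells all that it offers.
- The arm moves only by the tool send_rows, never from a script. Its argument "plan" is a list that holds one entry, the list of rows, each a list of 6 numbers: the shift along the tool's x, y, z in cm, then the turn, a rotation vector about the tool's x, y, z in degrees. A call has 1 to 8 rows; each row is the pose to reach, as a shift and turn from the pose commanded when the call began, along the tool's axes at that moment; what a row does not reach only later rows make up. A row lasts 1/12 s, in which the tool goes at most 41.7 mm and 7.16 degrees, less where a joint would pass 70% of its speed; a pose out of reach is approached as far as the arm can. A call with a gripper value outside its range is refused whole. "fingers" is the opening, from 0 (shut) to 1 (fully open), set as the call begins (left out, the last holds). The fingers move at their own pace and stop on an object; the grip force is fixed at half the most. Time passes only in rows, so rows that repeat a pose let the fingers close. It gives the time, the measured TCP pose, the force, the opening and the grip force at its end, in the units of the state.
- ctrl.get_obs(): the state, without advancing time (a new reading comes with each control period).
- ctrl.snapshot(name): name is "scene" or "side" or "wrist"; returns a dict with "img" (400x640x3 uint8, red, green, blue), "K" (3x3 intrinsics, pixels), "k1" (the pictures are not rectified: a ray, as slopes to the right and down, at radius r is drawn at 1 + k1 r^2 times it, then the intrinsics apply), "pose" (4x4, takes a point from camera to world coordinates). Camera axes: x right, y down, z forward; pixel columns grow to the right and rows downward; lengths in m; the calibration is good to about 2 mm. A picture is of the moment at which its call begins. There is no depth.
- ctrl.close_job(): hands the job in; it is judged then, once.
The state is a dict: "clock": time; "joint_pos": joint angles; "qvel": joint speeds; "tau": joint torques, N m; "tool_pos": TCP position; "orientation": TCP orientation; "force": force on the tool from outside, world axes, zero at the start; "moment": the same for the moment, N m; "opening": finger opening in m; "gripper_force": force on a finger pad.
Only numpy, scipy, OpenCV 4.12 (cv2) and the standard library are available. Lean on these libraries where they do the work, as an engineer would, in place of code of your own. Each camera call takes 0.05 s, during which the arm holds its last target. There are 200 camera calls.

## Task

Take the smallest of the three bottles standing between the two devices and set it gently, upright and centred, on the small raised disc of the inspection stand, then let go of it. Then press the spring paddle of the enabling unit down to its middle position, about half of its travel, with the fingertips and keep it there: never push it through to its bottom stop, and finish while still holding it half-way down. Leave the other two bottles where they are.

Things in the scene. Friction and masses are not known exactly. Their poses are not given: they have to be found in the camera images.
- small_bottle: The smallest bottle: round screw-cap reagent bottle, 44 mm diameter, 90 mm tall (straight body to about 65 mm, cap 30 mm wide from 76 to 90 mm), about 0.11 to 0.22 kg, loose, standing on the bench. Origin: centre of its underside, z up. It can be gripped round the body from above at about 48 mm above its underside.
- medium_bottle: Bystander bottle, 54 mm diameter, 120 mm tall, loose; origin at the centre of its underside. Leave it alone. The three bottles may stand in any arrangement, 100 mm or more apart between centres.
- large_bottle: Bystander bottle, 58 mm diameter, 130 mm tall, loose; origin at the centre of its underside. Leave it alone.
- stand: Inspection stand, fixed, left or right of the bottles, turned up to 0.4 rad: white base plate 170 x 130 mm (top 14 mm high), grey drum 68 mm across up to 40 mm, 20 mm steel column, flat disc 34 mm across with its top 82 mm over the bench; upright black panel 120 mm wide, 151 mm high, face 86 mm behind the disc's axis. Origin on the bench under the disc's axis; +x to the panel, z up.
- stand_top (a point): Centre of the top face of the stand's disc, 82 mm above the bench; axes as the stand's. The bottle's underside is to rest here.
- enable_unit: Three-position switch, fixed, across from the stand, turned up to 0.4 rad: grey housing 160 x 84 mm, 26 mm high, under a black paddle 122 x 42 mm, hinged at x=+50, z=55 mm along y, its free end up at -x. Origin on the bench under the housing's centre. Beside the paddle (x -11 to 15, y 34 to 38 mm) is an index plate 88 mm high; its long middle tick marks half travel for the paddle's pointer.
- paddle_pad (a point): Centre of the top of the rubber thumb pad (36 mm along the paddle x 40 mm wide) near its free end, where to press straight down; it moves with the paddle. In the unit's frame: released x=-43, z=103 mm; middle position (joint 0.18) x=-50, z=85 mm; bottom stop x=-54, z=67 mm.
- paddle (a joint): Paddle angle in rad: 0 released, growing as it is pressed; 0.18 is the middle position, 0.36 the bottom stop. A spring always returns it to 0: pressed straight down on the pad it takes about 3 N to start, 6.5 N in the middle and 10 N at the bottom.
Things that resemble listed ones, but are neither listed nor needed, are in the scene too. What is shaped like the small_bottle but blue or yellow is not meant.

How it is judged:
By the outcome, as a careful person would: the job done as asked, in the order asked, and still so for the second after the job is handed in, while the arm keeps its last pose, push and grip.
It also fails if it takes over 61 s, if anything falls off the work surface, if the arm or the gripper's body presses on something with over 40 N, if the wrist force passes 120 N, or if a joint passes its speed limit or range.

## Working session

There is one attempt and no reset: what is moved stays moved. The work goes in short steps, Python scripts to look and compute and a tool call to move; the robot and the scene stay as the last step left them, time stands still between calls to the robot, and variables do not carry over. Pictures are saved under pics/ and viewed, at most 10 in all, crops included, and the job is handed in when it is done.

Besides the shell and the picture viewer there is one more tool, called after "Emit:" by a JSON object that holds its "name" and its "arguments". send_rows: Moves the arm, as the interface text tells. Its arguments: {"type":"object","properties":{"plan":{"type":"array","items":{"type":"array","items":{"type":"array","items":{"type":"number"}}}},"fingers":{"type":"number"}},"required":["plan"]}

```bash
mkdir -p pics
cat > h.py <<'E'
import numpy as np, cv2
from plant import ctrl
from scipy.spatial.transform import Rotation as R
def snap(n,save=None):
    s=ctrl.snapshot(n); s={k:(np.array(v) if k!='k1' else v) for k,v in s.items()}
    if save: cv2.imwrite('pics/'+save,s['img'][:,:,::-1])
    return s
def dist(s): return np.array([s['k1'],0,0,0,0],float)
def ray(s,u,v):
    p=cv2.undistortPoints(np.array([[[u,v]]],float),s['K'].astype(float),dist(s))[0,0]
    d=s['pose'][:3,:3]@np.array([p[0],p[1],1]); return s['pose'][:3,3],d
def onz(s,u,v,z):
    o,d=ray(s,u,v); return o+d*(z-o[2])/d[2]
def proj(s,P):
    M=np.linalg.inv(s['pose']); q=np.atleast_2d(P)@M[:3,:3].T+M[:3,3]
    return cv2.projectPoints(q,np.zeros(3),np.zeros(3),s['K'].astype(float),dist(s))[0][:,0]
def delta(P):
    "shift in cm along tool axes from measured pose to world point P"
    o=ctrl.get_obs(); r=R.from_euler('xyz',o['orientation'],degrees=True)
    return r.inv().apply(np.array(P)-o['tool_pos'])*100
E
python3 - <<'E'
from h import *
import pickle
np.set_printoptions(precision=4,suppress=True)
print(ctrl.get_obs())
S={}
for n in ['scene','side','wrist']:
    S[n]=s=snap(n,n+'1.png'); print(n,s['k1'],s['K'][0,0],s['pose'])
pickle.dump(S,open('S1.pkl','wb'))
E
```

```text
{'clock': 0.0, 'joint_pos': array([ 87.211 ,  20.593 ,   0.636 ,  -0.0216, -70.1342, -16.5068]), 'qvel': array([-0.0644,  0.0495, -0.0217, -0.0793,  0.0439,  0.0049]), 'tau': array([ -0.0005, -58.2718,  29.3054,   6.9972,   0.007 ,  -0.0002]), 'tool_pos': array([0.2229, 0.6366, 0.2256]), 'orientation': array([179.9068,  -0.0064, -19.3032]), 'force': array([-0.1667,  0.2709, -0.0988]), 'moment': array([0.0028, 0.0247, 0.021 ]), 'gripper_force': 0.0, 'opening': 0.08784766919136648}
scene -0.1160312026174356 469.85180511007684 [[ 0.874  -0.2172  0.4347 -0.123 ]
 [-0.4854 -0.4324  0.7599 -1.1135]
 [ 0.0229 -0.8751 -0.4834  0.798 ]
 [ 0.      0.      0.      1.    ]]
side -0.09104894884104038 396.438973036774 [[-0.9976 -0.0244  0.0642  0.4763]
 [-0.0674  0.524  -0.8491  0.846 ]
 [-0.0129 -0.8514 -0.5244  0.6051]
 [ 0.      0.      0.      1.    ]]
wrist -0.05242322578511607 305.3449543252818 [[-0.3305 -0.9033 -0.2736  0.2973]
 [-0.9438  0.317   0.0934  0.6114]
 [ 0.0023  0.2891 -0.9573  0.384 ]
 [ 0.      0.      0.      1.    ]]
```

View pics/scene1.png

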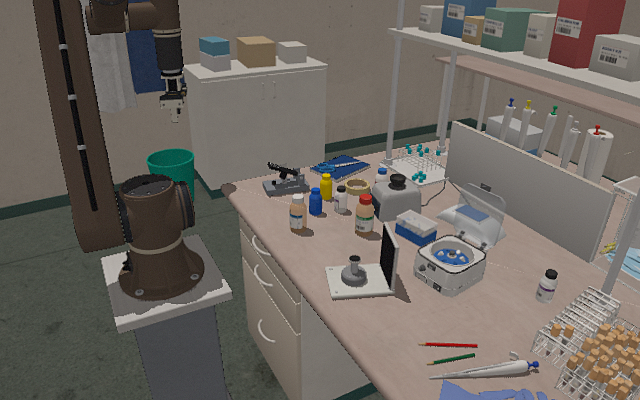

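View pics/side1.png

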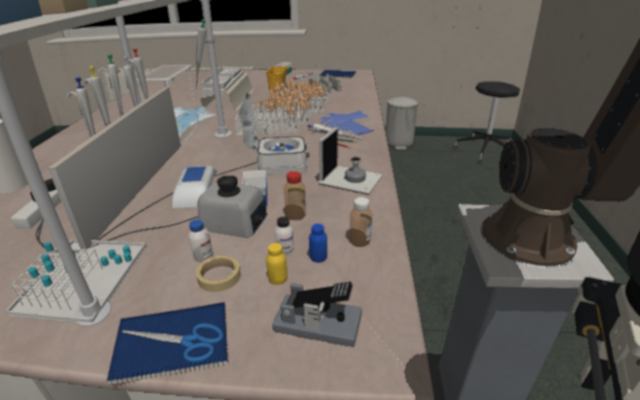

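The scene view shows the stand with its disc near (354,258), the enabling unit near (287,180), brown bottles at (297,213) and (365,215), and a small white bottle with a dark cap at (341,200). There are also blue and yellow decoys. In the side view the small bottle is near (284,236), the unit near (318,312) and the stand near (355,168).

Run:
```python
from h import *
a=cv2.imread('pics/scene1.png')[150:302,255:415]; b=cv2.imread('pics/side1.png')[140:350,180:400]
a=cv2.resize(a,None,fx=3.9,fy=3.9,interpolation=cv2.INTER_CUBIC)[:600]
cv2.imwrite('pics/c1.png',a)
cv2.imwrite('pics/c2.png',cv2.resize(b,None,fx=2.8,fy=2.8,interpolation=cv2.INTER_CUBIC))
```

```text
(no output)
```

View pics/c1.png

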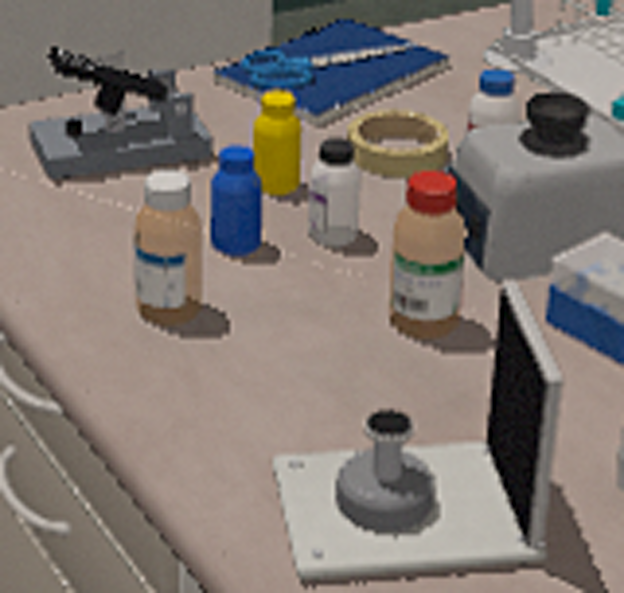

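View pics/c2.png

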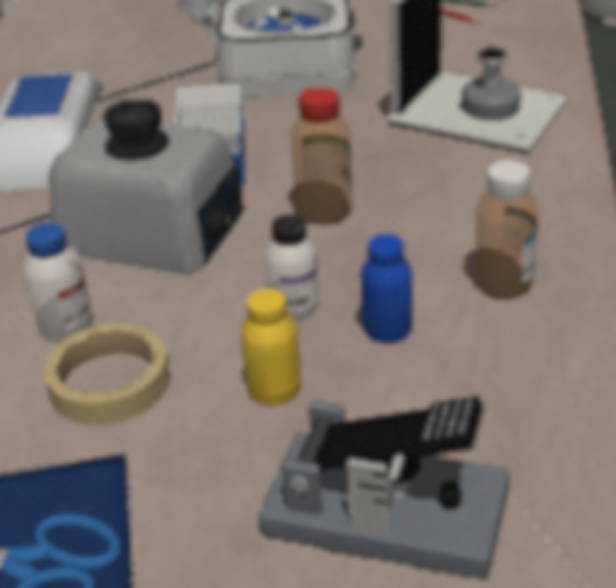

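The small bottle is the white one with a black cap, at c1 (336,147) and c2 (289,222). Its cap, the disc top and the unit's housing corners can all be picked in these crops.

Run:
```python
from h import *
import pickle
np.set_printoptions(precision=4,suppress=True)
S=pickle.load(open('S1.pkl','rb'))
A=lambda x,y,z:onz(S['scene'],255+x/3.9-.37,150+y/3.9-.37,z)
B=lambda x,y,z:onz(S['side'],180+x/2.8-.32,140+y/2.8-.32,z)
print('cap',A(336,145,.09),B(289,224,.09))
print('base',A(336,240,0),B(293,312,0))
print('white',A(168,182,.12),B(509,170,.12));print('red',A(433,185,.13),B(320,98,.13))
print('blue',A(237,155,.09),B(386,243,.09));print('yel',A(279,98,.09),B(267,298,.09)); print('bluecap',B(47,232,.09))
print('disc',A(389,422,.082),B(492,53,.082))
for p in [(389,122),(528,148),(567,98)]: print('st side',B(*p,.014))
for p in [(273,458),(302,568),(543,552)]: print('st scene',A(*p,.014))
for p in [(262,524),(490,565),(508,470)]: print('un side',B(*p,.026))
for p in [(28,122),(54,172),(213,157)]: print('un scene',A(*p,.026))
```

```text
cap [0.6243 0.0792 0.09  ] [0.6244 0.0826 0.09  ]
base [0.624  0.0715 0.    ] [0.626  0.0869 0.    ]
white [0.4405 0.0322 0.12  ] [0.4414 0.0364 0.12  ]
red [ 0.6145 -0.0815  0.13  ] [ 0.6155 -0.0696  0.13  ]
blue [0.5393 0.1005 0.09  ] [0.5412 0.1064 0.09  ]
yel [0.6265 0.183  0.09  ] [0.6261 0.1839 0.09  ]
bluecap [0.8264 0.1049 0.09  ]
disc [ 0.4523 -0.2786  0.082 ] [ 0.4525 -0.2783  0.082 ]
st side [ 0.5652 -0.2384  0.014 ]
st side [ 0.4126 -0.1871  0.014 ]
st side [ 0.3636 -0.3057  0.014 ]
st scene [ 0.4093 -0.1986  0.014 ]
st scene [ 0.3673 -0.3131  0.014 ]
st scene [ 0.5185 -0.3743  0.014 ]
un side [0.6074 0.3476 0.026 ]
un side [0.4553 0.3729 0.026 ]
un side [0.4426 0.2893 0.026 ]
un scene [0.4533 0.3602 0.026 ]
un scene [0.435  0.2545 0.026 ]
un scene [0.5774 0.2165 0.026 ]
```

Emit:
{"name": "send_rows", "arguments": {"plan": [[[38.9, 20.3, -3, 0, 0, 0], [38.9, 20.3, -3, 0, 0, 0], [38.9, 20.3, -3, 0, 0, 0], [38.9, 20.3, -3, 0, 0, 0], [38.9, 20.3, -3, 0, 0, 0], [38.9, 20.3, -3, 0, 0, 0], [38.9, 20.3, -3, 0, 0, 0], [38.9, 20.3, -3, 0, 0, 0]]]}}

```text
clock: 0.82
tool_pos: [0.4514, 0.3926, 0.2494]
orientation: [180.0, 0.0, -19.3]
force: [0.3, 1.2, -0.8]
opening: 0.0875
gripper_force: 0.0
```

Emit:
{"name": "send_rows", "arguments": {"plan": [[[7.7, 6.8, -2, 0, 0, 0], [7.7, 6.8, -2, 0, 0, 0], [7.7, 6.8, -2, 0, 0, 0], [7.7, 6.8, -2, 0, 0, 0], [7.7, 6.8, -2, 0, 0, 0]]]}}

```text
clock: 1.23
tool_pos: [0.5013, 0.3036, 0.2694]
orientation: [-180.0, 0.0, -19.4]
force: [-0.5, 0.3, -0.0]
opening: 0.0875
gripper_force: 0.0
```

Run:
```python
from h import *
import pickle
np.set_printoptions(precision=4,suppress=True)
s=snap('wrist','w1.png'); pickle.dump(s,open('W1.pkl','wb'))
o=ctrl.get_obs(); print(o['tool_pos'],o['joint_pos'],o['clock'])
```

```text
[0.5008 0.3044 0.2691] [ 50.3854  10.7948  -7.1104  -0.0186 -72.1001  20.2458] 1.2833
```

View pics/w1.png

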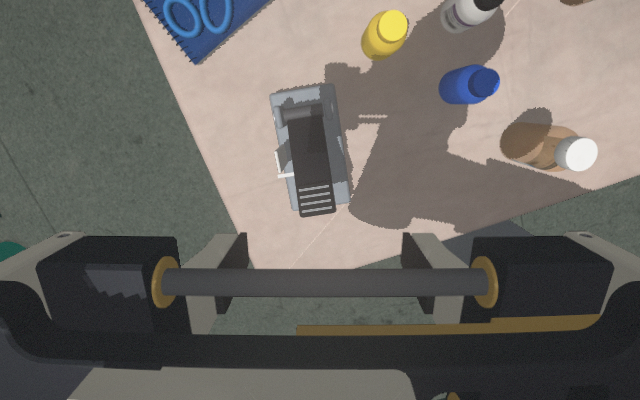

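The wrist view shows the unit with housing corners near (270,92), (333,84) and (350,205), and the ribbed pad around (317,200). The small bottle is at the top edge, near (470,10).

Run:
```python
from h import *
import pickle
np.set_printoptions(precision=4,suppress=True)
s=pickle.load(open('W1.pkl','rb'))
for p in [(270,92),(333,84),(350,205)]: print('h',onz(s,*p,.026)[:2])
for p in [(302,217),(335,213)]: print('padend',onz(s,*p,.106)[:2])
for p in [(284,124),(322,122)]: print('hinge',onz(s,*p,.056)[:2])
# prediction
for c,y in [((.525,.3185),-9),((.525,.3185),-12)]:
    r=R.from_euler('z',y,degrees=True); f=lambda *q:r.apply(q)+[*c,0]
    P=np.array([f(.08,.042,.026),f(.08,-.042,.026),f(-.08,-.042,.026),f(-.043,0,.103),f(-.05,.0,.085)])
    print(y,P[3],proj(s,P))
```

```text
h [0.6128 0.3367]
h [0.5953 0.2592]
h [0.4375 0.2886]
padend [0.4694 0.3417]
padend [0.4616 0.3052]
hinge [0.5706 0.3303]
hinge [0.5576 0.2869]
-9 [0.4825 0.3252 0.103 ] [[262.7852  96.7445]
 [328.4053  83.8076]
 [348.9354 203.9789]
 [311.8726 201.0609]
 [313.6091 201.9915]]
-12 [0.4829 0.3274 0.103 ] [[265.6769  94.3884]
 [331.9963  85.0914]
 [346.1546 205.9127]
 [309.8848 201.3598]
 [311.4205 202.3202]]
```

Emit:
{"name": "send_rows", "arguments": {"plan": [[[19.0, 17.0, 3, 0, 0, 0], [19.0, 17.0, 3, 0, 0, 0], [19.0, 17.0, 3, 0, 0, 0], [19.0, 17.0, 3, 0, 0, 0], [19.0, 17.0, 3, 0, 0, 0], [19.0, 17.0, 6, 0, 0, 0], [19.0, 17.0, 6, 0, 0, 0], [19.0, 17.0, 6, 0, 0, 0]]]}}

```text
clock: 1.95
tool_pos: [0.6229, 0.0795, 0.205]
orientation: [179.8, 0.3, -19.4]
force: [-0.3, 0.3, -0.4]
opening: 0.0877
gripper_force: 0.0
```

Run:
```python
from h import *
import pickle
np.set_printoptions(precision=4,suppress=True)
s=snap('wrist','w2.png'); pickle.dump(s,open('W2.pkl','wb'))
o=ctrl.get_obs(); print(o['tool_pos'],o['orientation'],o['clock'])
print(proj(s,[[.6245,.081,.09],[.6245,.081,0]]))
```

```text
[0.6232 0.0809 0.2067] [179.8381   0.198  -19.3791] 2.0
[[322.0387 190.73  ]
 [322.2234 170.2236]]
```

View pics/w2.png

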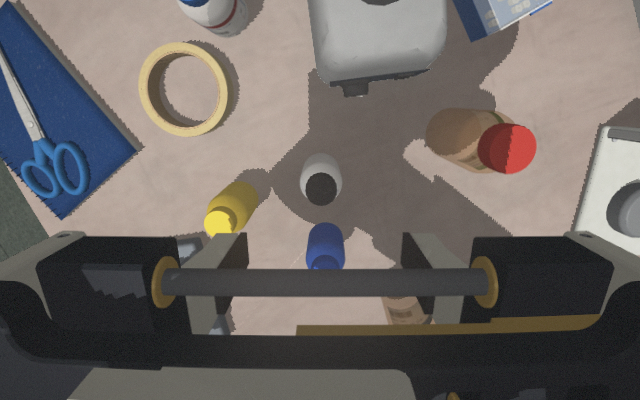

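The black cap is at (321,189), within 2 px of where I predicted it, so the fingers straddle the bottle. I'll go down now.

Emit:
{"name": "send_rows", "arguments": {"plan": [[[0.2, -0.1, 3, 0, 0, 0], [0.2, -0.1, 6, 0, 0, 0], [0.2, -0.1, 9, 0, 0, 0], [0.2, -0.1, 11.5, 0, 0, 0], [0.2, -0.1, 13.5, 0, 0, 0], [0.2, -0.1, 15, 0, 0, 0], [0.2, -0.1, 15.5, 0, 0, 0], [0.2, -0.1, 15.5, 0, 0, 0]]]}}

```text
clock: 2.67
tool_pos: [0.6253, 0.0833, 0.0535]
orientation: [179.9, 0.1, -19.2]
force: [0.1, 0.1, 0.1]
opening: 0.0877
gripper_force: 0.0
```

Emit:
{"name": "send_rows", "arguments": {"plan": [[[0, 0.1, 1, 0, 0, 0], [0, 0.1, 1.8, 0, 0, 0], [0, 0.1, 2.2, 0, 0, 0], [0, 0.1, 2.2, 0, 0, 0], [0, 0.1, 2.2, 0, 0, 0]]]}}

```text
clock: 3.08
tool_pos: [0.6258, 0.0808, 0.0324]
orientation: [180.0, 0.0, -19.3]
force: [0.4, -0.0, 0.8]
opening: 0.0874
gripper_force: 0.0
```

Emit:
{"name": "send_rows", "arguments": {"fingers": 0, "plan": [[[0, 0, 0, 0, 0, 0], [0, 0, 0, 0, 0, 0], [0, 0, 0, 0, 0, 0], [0, 0, 0, 0, 0, 0], [0, 0, 0, 0, 0, 0], [0, 0, 0, 0, 0, 0], [0, 0, 0, 0, 0, 0], [0, 0, 0, 0, 0, 0]]]}}

```text
clock: 3.75
tool_pos: [0.6258, 0.0809, 0.0323]
orientation: [-180.0, -0.0, -19.3]
force: [-0.5, -0.2, 0.5]
opening: 0.0427
gripper_force: 29.9
```

Emit:
{"name": "send_rows", "arguments": {"plan": [[[0, 0, -1, 0, 0, 0], [0, 0, -3, 0, 0, 0], [0, 0, -6, 0, 0, 0], [0, 0, -9, 0, 0, 0], [0, 0, -12, 0, 0, 0], [0, 0, -15, 0, 0, 0], [0, 0, -17, 0, 0, 0], [0, 0, -18, 0, 0, 0]]]}}

```text
clock: 4.42
tool_pos: [0.6269, 0.0811, 0.2166]
orientation: [-179.8, -0.2, -19.3]
force: [0.4, -0.0, -1.2]
opening: 0.0426
gripper_force: 29.9
```

Run:
```python
from h import *
np.set_printoptions(precision=2,suppress=True)
o=ctrl.get_obs(); print(o['tool_pos'],o['opening'],o['force'],delta([.4525,-.2785,.215]))
```

```text
[0.63 0.08 0.22] 0.042570328881413926 [ 0.37 -0.04 -1.2 ] [-4.59 39.7   0.02]
```

Emit:
{"name": "send_rows", "arguments": {"plan": [[[-0.3, 2, 0, 0, 0, 0], [-0.6, 5, 0, 0, 0, 0], [-1, 8.5, 0, 0, 0, 0], [-1.4, 12, 0, 0, 0, 0], [-1.8, 15.5, 0, 0, 0, 0], [-2.2, 19, 0, 0, 0, 0], [-2.5, 21.5, 0, 0, 0, 0], [-2.6, 22.5, 0, 0, 0, 0]]]}}

```text
clock: 5.08
tool_pos: [0.5244, -0.1252, 0.2119]
orientation: [180.0, 0.1, -19.4]
force: [-0.4, 0.7, -1.0]
opening: 0.0427
gripper_force: 29.9
```

Emit:
{"name": "send_rows", "arguments": {"plan": [[[-0.3, 2, 0, 0, 0, 0], [-0.6, 5, 0, 0, 0, 0], [-1, 8.5, 0, 0, 0, 0], [-1.4, 12, 0, 0, 0, 0], [-1.7, 14.5, 0, 0, 0, 0], [-1.9, 16.5, 0, 0, 0, 0], [-2, 17.2, 0, 0, 0, 0], [-2, 17.2, 0, 0, 0, 0]]]}}

```text
clock: 5.75
tool_pos: [0.4503, -0.2795, 0.2118]
orientation: [-180.0, 0.1, -19.4]
force: [0.0, -0.3, -1.5]
opening: 0.0425
gripper_force: 29.9
```

Run:
```python
from h import *
import pickle
np.set_printoptions(precision=4,suppress=True)
o=ctrl.get_obs(); print(o['tool_pos'],o['orientation'],o['opening'],o['force'],delta([.4525,-.2785,.13]))
T={n:snap(n) for n in ['scene','side']}; pickle.dump(T,open('T.pkl','wb'))
for n in T: print(n,proj(T[n],[[*o['tool_pos'][:2],o['tool_pos'][2]-.032],[.4525,-.2785,.082]]))
a=T['scene']['img'][180:300,300:420,::-1]; b=T['side']['img'][80:200,300:420,::-1]
cv2.imwrite('pics/c3.png',cv2.resize(np.hstack([a,b]),None,fx=3.3,fy=3.3,interpolation=cv2.INTER_CUBIC))
```

```text
[ 0.4503 -0.2795  0.2118] [-179.9982    0.0583  -19.4212] 0.04246210290640655 [ 0.0164 -0.3421 -1.5007] [ 0.1854 -0.1636  8.1832]
scene [[356.0645 226.427 ]
 [354.4369 257.7974]]
side [[357.1386 128.6145]
 [355.4064 158.5842]]
```

View pics/c3.png

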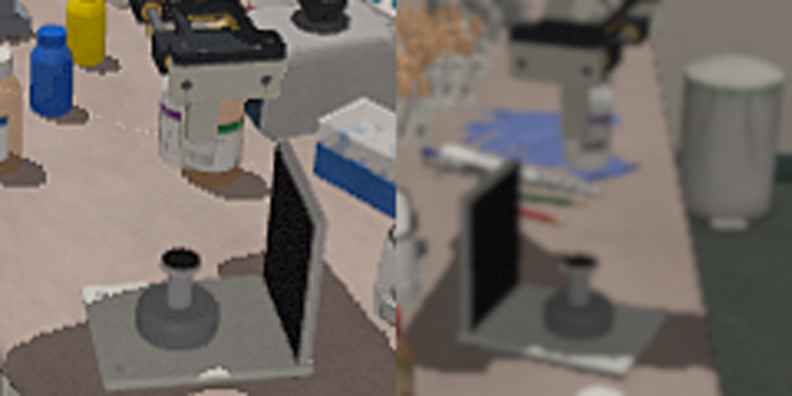

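The held bottle hangs straight above the stand. The disc is at (354.5,258) in the scene view, as measured before. Next I'll check where the bottle sits in the grip along tool x, using the wrist camera.

Run:
```python
from h import *
np.set_printoptions(precision=4,suppress=True)
s=snap('wrist'); o=ctrl.get_obs(); p=o['tool_pos']; r=R.from_euler('xyz',o['orientation'],degrees=True)
# bottle points in tool frame: underside at +.032 beyond TCP
for z in (.09,.076,.06,.0): print(z,proj(s,[p+r.apply([x,0,.0323-z]) for x in (-.015,0,.015,.022)]).round(1).tolist())
print('disc',proj(s,[[.4525,-.2785,.082]]))
cv2.imwrite('pics/c4.png',cv2.resize(s['img'][150:350,200:440,::-1],None,fx=3,fy=3,interpolation=cv2.INTER_CUBIC))
```

```text
0.09 [[324.4, 344.2], [324.4, 313.7], [324.4, 280.5], [324.4, 264.0]]
0.076 [[324.4, 321.2], [324.4, 292.8], [324.3, 262.2], [324.3, 247.1]]
0.06 [[324.4, 299.7], [324.3, 273.5], [324.3, 245.4], [324.3, 231.6]]
0.0 [[324.3, 246.5], [324.3, 226.2], [324.3, 205.0], [324.2, 194.8]]
disc [[324.429  186.7894]]
```

View pics/c4.png

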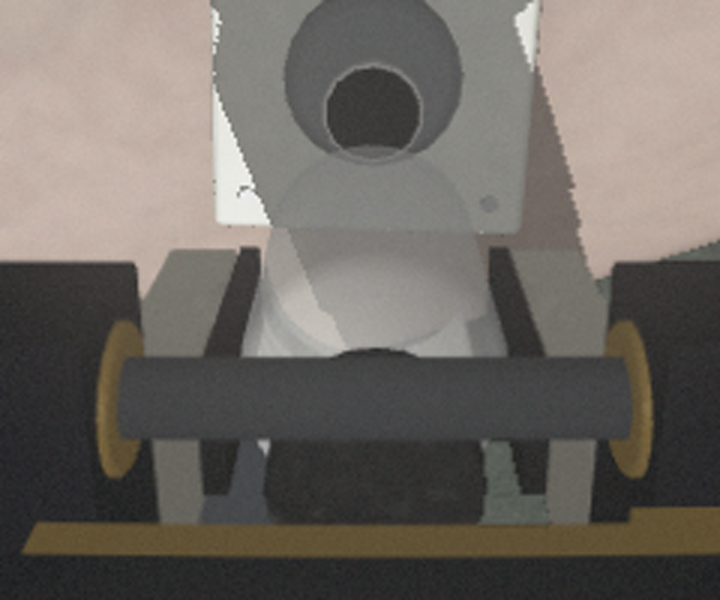

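In the wrist view the clear bottle's underside edge is at v≈199 and the disc centre is at (324.3,187.7). Laterally it is aligned, and the bottle sits about 2 mm short along tool x. I'll correct that, lower the bottle to just above the disc and compare again.

Emit:
{"name": "send_rows", "arguments": {"plan": [[[0.3, -0.1, 1.5, 0, 0, 0], [0.3, -0.1, 3.5, 0, 0, 0], [0.3, -0.1, 5.5, 0, 0, 0], [0.3, -0.1, 7, 0, 0, 0], [0.3, -0.1, 8, 0, 0, 0], [0.3, -0.1, 8.7, 0, 0, 0], [0.3, -0.1, 8.9, 0, 0, 0], [0.3, -0.1, 8.9, 0, 0, 0]]]}}

```text
clock: 6.57
tool_pos: [0.4546, -0.2784, 0.1233]
orientation: [180.0, 0.0, -19.3]
force: [-0.1, 0.4, -1.4]
opening: 0.0427
gripper_force: 29.9
```

Run:
```python
from h import *
np.set_printoptions(precision=4,suppress=True)
s=snap('wrist'); o=ctrl.get_obs(); p=o['tool_pos']; r=R.from_euler('xyz',o['orientation'],degrees=True)
print(p,o['orientation'],delta([.4525,-.2785,.1143]))
for z in (.09,.076,.0): print(z,proj(s,[p+r.apply([x,0,.0323-z]) for x in (-.015,0,.015,.022)]).round(1).tolist())
D=np.array([.4525,-.2785,.082])
print('disc',proj(s,[D]+[D+r.apply([x,y,0]) for x,y in ((.017,0),(-.017,0),(0,.017),(0,-.017))]).round(1).tolist())
cv2.imwrite('pics/c5.png',cv2.resize(s['img'][160:300,250:400,::-1],None,fx=4,fy=4,interpolation=cv2.INTER_CUBIC))
```

```text
[ 0.4548 -0.2786  0.1238] [179.9925  -0.0326 -19.2641] [-0.2209  0.0702  0.9474]
0.09 [[325.6, 344.8], [325.6, 314.2], [325.7, 280.9], [325.7, 264.4]]
0.076 [[325.4, 321.7], [325.5, 293.2], [325.5, 262.5], [325.5, 247.3]]
0.0 [[325.0, 246.5], [325.0, 226.2], [325.0, 205.0], [325.0, 194.7]]
disc [[325.9, 224.0], [326.0, 200.9], [325.9, 246.0], [350.1, 224.0], [301.7, 224.0]]
```

View pics/c5.png

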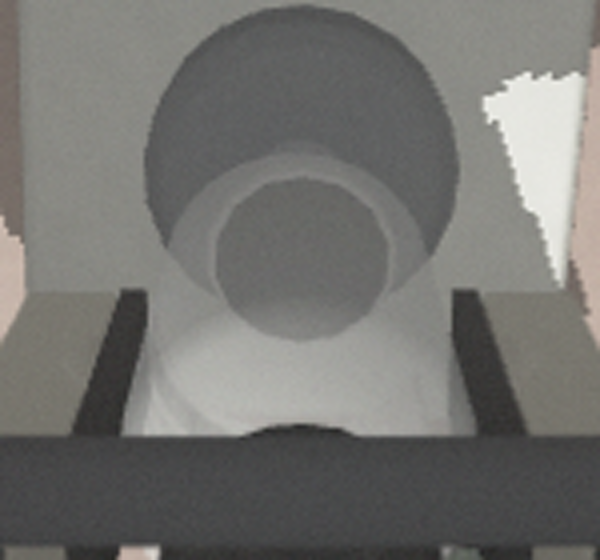

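Run:
```python
from h import *
import pickle
np.set_printoptions(precision=2,suppress=True)
s=pickle.load(open('W2.pkl','rb')); g=cv2.cvtColor(s['img'],cv2.COLOR_RGB2GRAY)
c=g[165:215,295:350]; print(c[::5,::5])
m=(c<75).astype(np.uint8); n,l,st,ce=cv2.connectedComponentsWithStats(m)
for a in st[1:]: 
    if a[4]>100: print('cap px',a[0]+295,a[0]+a[2]+295,a[1]+165,a[1]+a[3]+165,a[4])
t=np.linspace(0,2*np.pi,90); C=np.c_[np.cos(t),np.sin(t)]
for x,y in [(.6245,.081),(.6265,.081)]:
    q=np.vstack([proj(s,np.c_[C*.015+[x,y],0*t+z]) for z in (.076,.09)]); print(q.min(0),q.max(0))
    q=proj(s,np.c_[C*.015+[x,y],0*t+.09]); print(q.min(0),q.max(0))
    q=proj(s,np.c_[C*.022+[x,y],0*t]); print('base',q.min(0),q.max(0))
# base top edge profile along column 322
print(g[140:175,321])
w=snap('wrist')['img'];g=cv2.cvtColor(w,cv2.COLOR_RGB2GRAY)
print('now col325',g[190:212,325], g[238:270,325])
```

```text
[[100  99 120 132 147 141 137 125 113  98  97]
 [101  99 148 156 155 152 147 138 129  96  97]
 [ 96 109 165 165  60  56  51 124 136 120  97]
 [100 152 171  61  62  55  57  54 139 131  96]
 [ 96 152 156  64  57  60  55  57  59 132  97]
 [100 106 104  58  58  62  59  64  56 126  95]
 [ 98  98 169  56  60  59  57  58  73  96  96]
 [100 101 101  57  60  58  60  56  97  97  97]
 [102  99  97 104  99  68  80  98  98  95  93]
 [ 99  99 100  98  98  96  96  97  96  94  96]]
cap px 306 337 173 206 803
[305.9  171.67] [338.17 206.  ]
[305.9  174.98] [338.17 206.  ]
base [304.06 152.12] [340.38 187.72]
[305.14 169.74] [337.48 204.11]
[305.14 172.96] [337.48 204.11]
base [303.48 150.55] [339.85 186.25]
[100 101  98 101 100 102  97 100 101  97  97  99  99 109 110 114 112 114
 115 117 118 116 122 136 139 143 144 146 151 146 150 153  97  56  55]
now col325 [ 93  97  95  96  97 100 106 108 113 119 117 122 128 131 113 103 103 105
 103 101 104 104] [122 124 128 131 129 131 133 147 160 165 166 167 168 167 171 170 173 171
 174 176 174 177 177 178 176 174 169 153  55  58  58  63]
```

Emit:
{"name": "send_rows", "arguments": {"plan": [[[-0.1, 0.05, 0.3, 0, 0, 0], [-0.1, 0.05, 0.5, 0, 0, 0], [-0.1, 0.05, 0.6, 0, 0, 0], [-0.1, 0.05, 0.7, 0, 0, 0], [-0.1, 0.05, 0.75, 0, 0, 0], [-0.1, 0.05, 0.8, 0, 0, 0], [-0.1, 0.05, 0.8, 0, 0, 0]]]}}

```text
clock: 7.25
tool_pos: [0.4532, -0.2788, 0.1152]
orientation: [-180.0, 0.0, -19.3]
force: [-0.3, 0.5, -1.7]
opening: 0.0425
gripper_force: 29.9
```

Emit:
{"name": "send_rows", "arguments": {"plan": [[[0, 0, 0.03, 0, 0, 0], [0, 0, 0.06, 0, 0, 0], [0, 0, 0.08, 0, 0, 0], [0, 0, 0.08, 0, 0, 0], [0, 0, 0.08, 0, 0, 0]]]}}

```text
clock: 7.67
tool_pos: [0.4532, -0.2788, 0.1145]
orientation: [180.0, 0.0, -19.3]
force: [0.0, 0.5, -0.9]
opening: 0.0426
gripper_force: 29.9
```

Emit:
{"name": "send_rows", "arguments": {"plan": [[[0, 0, 0.03, 0, 0, 0], [0, 0, 0.05, 0, 0, 0], [0, 0, 0.05, 0, 0, 0], [0, 0, 0.05, 0, 0, 0]]]}}

```text
clock: 8.0
tool_pos: [0.4533, -0.2788, 0.1143]
orientation: [180.0, -0.0, -19.3]
force: [0.2, 1.1, 3.6]
opening: 0.0426
gripper_force: 29.9
```

Emit:
{"name": "send_rows", "arguments": {"fingers": 1, "plan": [[[0, 0, 0, 0, 0, 0], [0, 0, 0, 0, 0, 0], [0, 0, 0, 0, 0, 0], [0, 0, 0, 0, 0, 0], [0, 0, 0, 0, 0, 0], [0, 0, 0, 0, 0, 0], [0, 0, 0, 0, 0, 0], [0, 0, 0, 0, 0, 0]]]}}

```text
clock: 8.67
tool_pos: [0.4532, -0.2788, 0.114]
orientation: [180.0, 0.0, -19.3]
force: [0.0, -0.4, -0.3]
opening: 0.0861
gripper_force: 0.0
```

Run:
```python
from h import *
o=ctrl.get_obs(); print(o['opening'],o['force'],o['tool_pos'])
w=snap('wrist'); cv2.imwrite('pics/p0.png',w['img'][:,:,::-1])
g=cv2.cvtColor(w['img'],cv2.COLOR_RGB2GRAY)
print('col325',g[185:215,325].tolist(), g[236:270,325].tolist())
print('row',g[225,300:352].tolist())
```

```text
0.08614026363871415 [ 0.03681797 -0.36838496 -0.28821012] [ 0.45316217 -0.27879683  0.11395542]
col325 [95, 94, 92, 95, 92, 93, 91, 91, 93, 90, 90, 92, 98, 107, 114, 113, 115, 117, 115, 119, 125, 125, 100, 103, 98, 100, 100, 102, 99, 100] [114, 116, 113, 122, 121, 124, 128, 128, 124, 129, 128, 131, 133, 144, 159, 164, 164, 163, 163, 166, 163, 169, 166, 167, 167, 172, 170, 173, 175, 160, 86, 53, 55, 59]
row [131, 128, 104, 106, 104, 103, 102, 103, 100, 100, 102, 103, 102, 101, 101, 102, 104, 104, 104, 105, 103, 103, 99, 103, 102, 102, 103, 101, 103, 99, 101, 103, 101, 100, 101, 105, 103, 99, 103, 100, 100, 102, 101, 101, 102, 99, 107, 123, 123, 116, 115, 117]
```

The bottle is free and centred: its front edge overhangs the disc's dark top by 9.5 px, about 6.8 mm, against 6.7 mm expected. I'll retreat straight up.

Emit:
{"name": "send_rows", "arguments": {"plan": [[[0, 0, -0.5, 0, 0, 0], [0, 0, -2, 0, 0, 0], [0, 0, -4, 0, 0, 0], [0, 0, -6.5, 0, 0, 0], [0, 0, -9, 0, 0, 0], [0, 0, -11.5, 0, 0, 0], [0, 0, -13, 0, 0, 0], [0, 0, -13.5, 0, 0, 0]]]}}

```text
clock: 9.38
tool_pos: [0.4543, -0.2793, 0.2525]
orientation: [180.0, -0.3, -19.3]
force: [-0.2, -0.7, 0.7]
opening: 0.0875
gripper_force: 0.0
```

Run:
```python
from h import *
np.set_printoptions(precision=4,suppress=True)
o=ctrl.get_obs(); print(o['tool_pos'],o['force'])
s=snap('wrist'); cv2.imwrite('pics/p1.png',s['img'][:,:,::-1])
hsv=cv2.cvtColor(s['img'],cv2.COLOR_RGB2GRAY)
t=np.linspace(0,2*np.pi,90); C=np.c_[np.cos(t),np.sin(t)]
q=np.vstack([proj(s,np.c_[C*.015+[.4525,-.2785],0*t+z]) for z in (.158,.172)]); print(q.min(0),q.max(0))
a=q.min(0).astype(int)-12; b=q.max(0).astype(int)+12
m=(hsv[a[1]:b[1],a[0]:b[0]]<75).astype(np.uint8)
for k in cv2.connectedComponentsWithStats(m)[2][1:]:
    if k[4]>100: print(k[0]+a[0],k[0]+k[2]+a[0],k[1]+a[1],k[1]+k[3]+a[1],k[4])
print(delta([.4788,.3213,.24]))
```

```text
[ 0.4543 -0.2793  0.2525] [-0.1631 -0.6776  0.7215]
[306.2679 184.8774] [342.6146 223.6564]
308 343 186 224 962
[-17.5076 -57.4951   1.1147]
```

The cap sits within 1 px of where a centred, upright bottle would put it. Next is the paddle, with the fingers shut.

Emit:
{"name": "send_rows", "arguments": {"fingers": 0, "plan": [[[-1, -3, 0, 0, 0, 0], [-2, -6.5, 0, 0, 0, 0], [-3.1, -10, 0, 0, 0, 0], [-4.2, -13.5, 0, 0, 0, 0], [-5.2, -17, 0, 0, 0, 0], [-6.2, -20.5, 0, 0, 0, 0], [-7.3, -24, 0, 0, 0, 0], [-8.4, -27.5, 0, 0, 0, 0]]]}}

```text
clock: 10.1
tool_pos: [0.4639, 0.0101, 0.2481]
orientation: [180.0, 0.1, -19.3]
force: [1.1, 0.2, 0.3]
opening: 0.04
gripper_force: 0.0
```

Emit:
{"name": "send_rows", "arguments": {"plan": [[[-1, -3.5, 0, 0, 0, 0], [-2.1, -7, 0, 0, 0, 0], [-3.2, -10.5, 0, 0, 0, 0], [-4.3, -14, 0, 0, 0, 0], [-5.4, -17.5, 0, 0, 0, 0], [-6.5, -21, 0, 0, 0, 0], [-7.5, -24, 0, 0, 0, 0], [-8.3, -26.5, 0, 0, 0, 0]]]}}

```text
clock: 10.77
tool_pos: [0.4732, 0.2881, 0.2476]
orientation: [179.9, 0.1, -19.2]
force: [0.4, -0.3, 0.0]
opening: 0.0004
gripper_force: 0.0
```

Run:
```python
from h import *
np.set_printoptions(precision=3,suppress=True)
o=ctrl.get_obs(); print(o['tool_pos'],o['opening'],o['joint_pos'],delta([.4788,.3213,.13]))
```

```text
[0.473 0.288 0.248] 0.00041434981786716733 [ 51.572   8.457 -12.806  -0.023 -68.838  19.196] [-0.557 -3.336 11.758]
```

Emit:
{"name": "send_rows", "arguments": {"plan": [[[-0.6, -3.3, 1, 0, 0, 0], [-0.6, -3.3, 4, 0, 0, 0], [-0.6, -3.3, 7, 0, 0, 0], [-0.6, -3.3, 9.5, 0, 0, 0], [-0.6, -3.3, 11, 0, 0, 0], [-0.6, -3.3, 11.8, 0, 0, 0], [-0.6, -3.3, 11.8, 0, 0, 0], [-0.6, -3.3, 11.8, 0, 0, 0]]]}}

```text
clock: 11.43
tool_pos: [0.4793, 0.3191, 0.1309]
orientation: [180.0, 0.0, -19.3]
force: [0.8, -0.8, 0.7]
opening: 0.0003
gripper_force: 0.0
```

Run:
```python
from h import *
np.set_printoptions(precision=4,suppress=True)
o=ctrl.get_obs(); print(o['tool_pos'],o['force'],delta([.4788,.3213,.13]))
```

```text
[0.4793 0.3191 0.1309] [ 0.7575 -0.827   0.7165] [-0.1224 -0.1918  0.0927]
```

Emit:
{"name": "send_rows", "arguments": {"plan": [[[-0.1, -0.2, 0.5, 0, 0, 0], [-0.1, -0.2, 1, 0, 0, 0], [-0.1, -0.2, 1.5, 0, 0, 0], [-0.1, -0.2, 1.9, 0, 0, 0], [-0.1, -0.2, 2.1, 0, 0, 0], [-0.1, -0.2, 2.1, 0, 0, 0]]]}}

```text
clock: 11.93
tool_pos: [0.4788, 0.3212, 0.1096]
orientation: [180.0, 0.0, -19.3]
force: [0.8, 0.5, 1.1]
opening: 0.0003
gripper_force: 0.1
```

Emit:
{"name": "send_rows", "arguments": {"plan": [[[0, 0, 0.1, 0, 0, 0], [0, 0, 0.2, 0, 0, 0], [0, 0, 0.3, 0, 0, 0], [0, 0, 0.3, 0, 0, 0], [0, 0, 0.3, 0, 0, 0]]]}}

```text
clock: 12.35
tool_pos: [0.4791, 0.3216, 0.1073]
orientation: [-180.0, -0.0, -19.3]
force: [-1.3, 0.3, 2.9]
opening: 0.0006
gripper_force: 1.2
```

Emit:
{"name": "send_rows", "arguments": {"plan": [[[0, 0, 0.1, 0, 0, 0], [0, 0, 0.2, 0, 0, 0], [0, 0, 0.3, 0, 0, 0], [0, 0, 0.3, 0, 0, 0], [0, 0, 0.3, 0, 0, 0]]]}}

```text
clock: 12.77
tool_pos: [0.479, 0.3215, 0.104]
orientation: [-180.0, -0.0, -19.3]
force: [-0.8, 0.2, 4.4]
opening: 0.0004
gripper_force: 1.5
```

Emit:
{"name": "send_rows", "arguments": {"plan": [[[0, 0, 0.2, 0, 0, 0], [0, 0, 0.4, 0, 0, 0], [0, 0, 0.6, 0, 0, 0], [0, 0, 0.8, 0, 0, 0], [0, 0, 1.0, 0, 0, 0], [0, 0, 1.1, 0, 0, 0], [0, 0, 1.1, 0, 0, 0], [0, 0, 1.1, 0, 0, 0]]]}}

```text
clock: 13.43
tool_pos: [0.4789, 0.3214, 0.0929]
orientation: [180.0, 0.0, -19.3]
force: [-1.8, -0.5, 4.5]
opening: 0.0005
gripper_force: 2.4
```

Emit:
{"name": "send_rows", "arguments": {"plan": [[[0, 0, 0.1, 0, 0, 0], [0, 0, 0.2, 0, 0, 0], [0, 0, 0.3, 0, 0, 0], [0, 0, 0.4, 0, 0, 0], [0, 0, 0.4, 0, 0, 0], [0, 0, 0.4, 0, 0, 0]]]}}

```text
clock: 13.93
tool_pos: [0.4789, 0.3214, 0.089]
orientation: [180.0, 0.0, -19.3]
force: [-2.2, -0.0, 5.4]
opening: 0.0004
gripper_force: 2.7
```

Run:
```python
from h import *
np.set_printoptions(precision=4,suppress=True)
o=ctrl.get_obs(); print(o['tool_pos'],o['force'])
T={n:snap(n) for n in ['scene','side']}
for _ in range(3): print(ctrl.get_obs()['force'])
a=T['scene']['img'][150:200,255:320,::-1]; b=T['side']['img'][270:350,265:370,::-1]
a=cv2.resize(a,(520,400),interpolation=cv2.INTER_CUBIC)[100:300]; b=cv2.resize(b,(525,400),interpolation=cv2.INTER_CUBIC)
cv2.imwrite('pics/c6.png',np.vstack([np.pad(a,((0,0),(0,5),(0,0))),b]))
```

```text
[0.4789 0.3214 0.089 ] [-2.1639 -0.0247  5.4234]
[-3.3086  0.4354  5.5489]
[-3.3086  0.4354  5.5489]
[-3.3086  0.4354  5.5489]
```

View pics/c6.png

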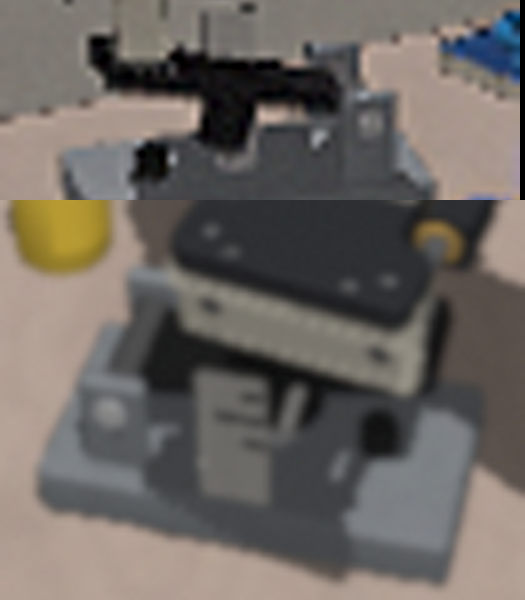

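In this close view the fingertips rest on the pad. The long tick is near c6 (237,415), and the light pointer runs from about (300,390) to (283,440). I'll measure how far the pointer has moved since the released picture.

Run:
```python
from h import *
import pickle
np.set_printoptions(linewidth=200,precision=1,suppress=True)
s0=pickle.load(open('S1.pkl','rb'))['side']; s=snap('side')
pickle.dump(s,open('P1.pkl','wb'))
for q in (s0,s): 
    print(cv2.cvtColor(q['img'],cv2.COLOR_RGB2GRAY)[299:332,302:332]); 
r=R.from_euler('z',-10.6,degrees=True)
f=lambda *q:r.apply(q)+[.525,.3127,0]
for x in (15,-11): print([ (z,proj(s,[f(x/1e3,.038,z/1e3)])[0].round(1).tolist()) for z in (88,80,70,60,50,26)])
```

```text
[[ 21  19  20  18  18  20  19  19  21  20  18  20  20  19  21  19  20  19  18  20  19  18  21  19  21  20  19  17  21  21]
 [ 20  20  20  20  20  19  21  19  19  21  20  21  19  20  19  20  19  21  20  22  26  26  22  19  20  18  19  20  18  20]
 [ 19  18  21  23  22  21  20  20  20  18  19  18  19  21  19  20  20  20  30  45  56  51  33  19  19  20  19  19  20  20]
 [ 21  24  35  42  39  34  28  26  24  23  19  21  17  18  19  19  18  28  55  86 102  87  54  22  16  17  17  21  24  28]
 [ 24  41  67  85  84  74  66  60  54  44  32  28  26  24  20  18  19  42  83 124 139 117  69  28  12  12  16  23  34  41]
 [ 30  61  99 125 127 119 114 110 101  88  76  67  62  56  46  34  29  57 107 145 151 120  71  27  10  13  14  25  39  49]
 [ 35  70 110 137 143 141 141 142 138 130 121 116 114 105  91  71  50  72 121 153 146 110  60  22   9  11  16  26  41  51]
 [ 39  67 101 122 130 131 136 140 141 142 141 141 142 138 128 106  76  90 133 153 137  95  48  17  12  11  12  23  40  51]
 [ 48  67  94 110 116 118 120 121 124 125 127 129 133 136 132 114  91 110 146 151 124  77  34  14  11  11  17  28  4
[... 6585 characters left out ...]
107 104  93  75  66  65  66  66  64  65  65  66  65  66  66  65]
 [ 72  72  73  77  82  85  87  89  91  93  95 100 102 103 104 103  92  76  66  66  66  65  65  64  64  65  66  64  65  65]
 [ 73  73  73  74  75  76  76  75  79  80  82  85  88  91  95  95  87  74  66  65  66  66  66  66  65  65  66  65  65  66]
 [ 76  73  73  73  73  72  72  72  72  73  74  74  76  79  79  80  77  72  68  67  66  67  65  66  66  66  65  65  66  66]]
[(88, [304.2, 304.6]), (80, [304.4, 307.8]), (70, [304.6, 311.7]), (60, [304.8, 315.6]), (50, [305.0, 319.4]), (26, [305.5, 328.2])]
[(88, [318.4, 307.2]), (80, [318.5, 310.4]), (70, [318.6, 314.3]), (60, [318.7, 318.2]), (50, [318.8, 322.0]), (26, [319.0, 330.9])]
```

Run:
```python
from h import *
np.set_printoptions(precision=2,suppress=True)
F=[]
for i in range(16):
    s=ctrl.snapshot('side'); o=ctrl.get_obs(); F.append([*o['force'],*(o['tool_pos']*1000),o['gripper_force']])
F=np.array(F);print(F.mean(0),F.std(0)/4,o['clock'])
```

```text
[ -2.5    0.39   6.13 478.86 321.38  89.03   2.72] [0.12 0.12 0.11 0.   0.   0.   0.  ] 14.8833
```

I have three estimates of the paddle angle. Contact height (first touch at about 109 mm, now 89 mm) gives about 0.17 rad. The spring force ratio gives 0.14 to 0.20, and the pointer is at or slightly past the long tick. The paddle is around its middle position and held, so I'll hand in.

```bash
python3 -c "
from h import *
print(ctrl.close_job())"
```

```text
the job is handed in; nothing more can be done
None
```

The small bottle stands released and centred to about 1 mm on the stand's disc. The paddle is held at about half travel, an estimated 0.17 rad against the 0.18 target, with single estimates from 0.14 to 0.25. The job was handed in at about 15 s on the robot's clock.

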